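Press a couplet card flat in the pinned card jig

TASK

Press the creased red card flat: pick up the loose wooden pressing board by its handle, slide its tongue under the bridge of the card jig until the hole in the board's underside drops over the jig's locating pin, then push the board down until the sprung card bed is fully down on its stop. Finish while still holding the board pressed down there with the gripper: do not let go or ease off. Leave the other things on the table where they stand.

Things in the scene. Friction and masses are not known exactly. Their poses are not given: they have to be found in the camera images.
- plate: Loose pressing board of pale wood, about 0.3 kg, lying flat: a block 110 (x) x 100 (y) x 20 mm thick with a handle on top and a tongue on its +x face. Origin: centre of the block's underside, which is the mouth of a round blind hole 13 mm across and 17 mm deep, hidden from above. x points towards the tongue, z up.
- handle (a point): Centre of the board's handle, 47 mm straight above the board's origin: a darker wooden bar 75 mm long along the board's x, 18 mm wide in y (grip it across this width from above), 22 mm high (36 to 58 mm above the board's underside), on two 10 mm steel posts.
- tongue (a point): Middle of the tongue's end, 125 mm along the board's x from its origin and 5 mm above the underside. The tongue is 60 mm wide in y, 10 mm thick and flush with the board's underside, and sticks out 70 mm from the block.
- jig: Card jig fixed to the table: a dark wooden base board 280 (x) x 170 (y) x 20 mm. Origin: centre of its underside, on the table. x points from the open end towards the bridge, z up. A plywood bed 160 x 130 mm with a red card lies over it, centred on the pin, top 37 mm above the table when not pressed. The seated board lies along the jig's x, its tongue under the bridge.
- pin (a point): Tip of the fixed steel locating pin, at x = -10, y = 0 mm in the jig's frame, 44 mm above the table. 10 mm across with a slightly tapered tip, it stands up through the card: 7 mm proud of the unpressed bed, 13 mm proud of the pressed one.
- bridge (a point): Centre of the underside of the steel bridge bar, at x = 95, y = 0 mm in the jig's frame, 66 mm above the table. The bar is 20 mm wide in x and 10 mm thick, across y on two posts with a clear 70 mm between them. It covers the tongue's place, so the board cannot be lowered straight onto the pin: the tongue goes in from the open end, above the pin's height and below the bar.
- bed (a joint): How far the sprung bed is pressed straight down, m: 0 is up, 0.006 is down on its stop. The spring resists with about 6 N at first and 13 N at the stop (the board's own weight, about 3 N, does not press it down).
- ingot_small: Bystander: small boat-shaped brass ingot, about 60 mm long and 25 mm high. Origin: centre of its underside.
- ingot_large: Bystander: large boat-shaped brass ingot, about 95 mm long and 42 mm high. Origin: centre of its underside.
- tin: Bystander: round brass seal-paste tin with a steel lid, 54 mm across, 35 mm high. Origin: centre of its underside.
- glue: Bystander: white plastic bottle with an orange cap, 52 mm across, 140 mm high. Origin: centre of its underside.
- seal: Bystander: upright stone seal, 32 x 32 x 70 mm. Origin: centre of its underside.
- inkstone: Bystander: flat dark ink stone, 120 x 85 x 18 mm. Origin: centre of its underside.

How it is judged:
By the outcome, as a careful person would: the job done as asked, in the order asked, and still so for the second after the job is handed in, while the arm keeps its last pose, push and grip.
It also fails if it takes over 42 s, if anything falls off the work surface, if the arm or the gripper's body presses on something with over 40 N, if the wrist force passes 120 N, or if a joint passes its speed limit or range.

ROBOT

A 6-joint arm with a two-finger parallel gripper is mounted at the origin on the work surface. World frame = base frame: x ahead of the robot, y to its left, z up, the work surface at z = 0. Lengths are in m, angles in degrees, forces in N, time in s.
With the tool pointing down it reaches from about 0.3 to 0.75 m from the base axis. Payload 8.5 kg.
Tool frame: the origin (TCP) lies at the very end of the fingers, on their centre line; the grasp point (between the pads) lies 19 mm behind it; z points along the fingers, y is the line along which they close (so a half turn about z gives the same grasp; the last joint's range is limited). The gripper opens to 85 mm and grips with 20 to 120 N. Pads are 22 mm wide; open, the fingers measure 114 mm over their backs; the gripper's body (76 mm by 85 mm) begins 54 mm behind the grasp point. The pads swing forward as they close: fully open they stand 13 mm farther back than shut.
Start: joints at [52.867, 21.807, 74.336, -0, 83.858, -12.336], TCP at [0.231, 0.499, 0.231] pointing down, gripper open.
Joint ranges: [-178.18, 178.18], [-50.72, 133.34], [12.68, 142.11], [-81.47, 261.47], [9.98, 163.14], [-165.26, 165.26]. Speed limits (degrees/s): [136.94, 136.94, 180, 180, 180, 180].

INTERFACE

Orientations are given as a 3x3 rotation matrix whose columns are the frame's x, y, z axes.
In Python, from rig import env gives the robot as it stands.
- The arm moves only by the tool move_arm, never from a script. Its argument "plan" is a list of rows, each a list of 7 numbers: the turn, a rotation vector about the tool's x, y, z in degrees, then the shift along the tool's x, y, z in cm, then the gripper command: -1 is shut, 1 is fully open, values between are in proportion. In form: [[ax, ay, az, tx, ty, tz, jaw], ...]. A call has 1 to 5 rows; each row is the pose to reach, as a shift and turn from the pose commanded when the call began, along the tool's axes at that moment; what a row does not reach only later rows make up. A row lasts 1/10 s, in which the tool goes at most 50 mm and 8.59 degrees, less where a joint would pass 70% of its speed; a pose out of reach is approached as far as the arm can. A call with a gripper value outside its range is refused whole. The fingers move at their own pace and stop on an object; "squeeze" is the grip in N (left out, the last holds). Time passes only in rows, so rows that repeat a pose let the fingers close. It gives the time, the measured TCP pose, the force, the opening and the grip force at its end, in the units of the state.
- env.observe(): the state, without advancing time (a new reading comes with each control period).
- env.get_image(name): name is "scene" or "top" or "wrist"; returns a dict with "color" (480x640x3 uint8, red, green, blue), "fov_y" (degrees; the focal length in pixels is half the picture's height over the tangent of half this angle, whatever the lens; pixels are square), "cx", "cy" (the principal point, pixels), "distortion" ([k1, k2, p1, p2, k3] as OpenCV has them; the pictures are not rectified), "R" (3x3) and "t" (3): a world point X has camera coordinates R X + t. Camera axes: x right, y down, z forward; pixel columns grow to the right and rows downward; lengths in m; the calibration is good to about 2 mm. A picture is of the moment at which its call begins. There is no depth.
- env.close_job(): hands the job in; it is judged then, once.
Trained networks look in a picture, given as the dict that the camera call returned (one of the last four; its "shot" number tells which), for a name from the list of things; names that differ only in an ending like _2 or _b are one class to them, and where a whole thing is asked for, a point or a joint stands for the part that bears it (a point fixed in the world has none). Each returns a list of dicts, best first, with "conf" (0 to 1); they miss things now and then, are a little off and sometimes report something else, mostly with a low value. They report only what shows in the picture. A call takes as long as a camera call.
- env.outline_of(target, picture): "mask" (480x640 bool, what is visible of it) and "bbox" ([centre column, centre row, width, height] in pixels, round what is visible of it).
- env.tip_of(target, picture): "pixel" ([column, row] in pixels: a listed point, or the origin of a listed thing).
The state is a dict: "time_s": time; "q": joint angles; "qvel": joint speeds; "joint_efforts": joint torques, N m; "position": TCP position; "tool_rot": TCP orientation; "ft_force": force on the tool from outside, world axes, zero at the start; "wrist_torque": the same for the moment, N m; "grip_width": finger opening in m; "gripper_force": force on a finger pad.
Only numpy, scipy, OpenCV 4.12 (cv2) and the standard library are available. Lean on these libraries where they do the work, as an engineer would, in place of code of your own. Each camera call takes 0.05 s, during which the arm holds its last target. There are 200 camera calls.

## Working session

There is one attempt and no reset: what is moved stays moved. The work goes in short steps, Python scripts to look and compute and a tool call to move; the robot and the scene stay as the last step left them, time stands still between calls to the robot, and variables do not carry over. Pictures are saved under pics/ and viewed, at most 10 in all, crops included, and the job is handed in when it is done.

Besides the shell and the picture viewer there is one more tool, called as name([rows], argument=value, ...), one row to a line, values as JSON. move_arm: Moves the arm, as the interface text tells. Its arguments: {"type":"object","properties":{"plan":{"type":"array"},"squeeze":{"type":"number"}},"required":["plan"]}

```bash
mkdir -p pics; ls; cat > h.py <<'E'
import numpy as np, cv2
from rig import env
def K(p):
    f=240/np.tan(np.radians(p["fov_y"])/2); return np.array([[f,0,p["cx"]],[0,f,p["cy"]],[0,0,1]])
def ray(p,px):
    u=cv2.undistortPoints(np.array([[px]],float),K(p),np.array(p["distortion"],float))[0,0]
    R=np.array(p["R"]);t=np.array(p["t"]); return -R.T@t, R.T@np.array([u[0],u[1],1])
def onz(p,px,z):
    c,d=ray(p,px); return c+d*(z-c[2])/d[2]
def proj(p,X):
    R=np.array(p["R"]); return cv2.projectPoints(np.array(X,float).reshape(-1,1,3),cv2.Rodrigues(R)[0],np.array(p["t"],float),K(p),np.array(p["distortion"],float))[0][:,0]
def save(p,n): cv2.imwrite("pics/"+n,cv2.cvtColor(p["color"],cv2.COLOR_RGB2BGR))
E
python3 - <<'E'
from h import *
Z=dict(plate=0,handle=.047,tongue=.005,jig=0,pin=.044,bridge=.066,ingot_small=0,ingot_large=0,tin=0,glue=0,seal=0,inkstone=0)
for n in("top","scene"):
    p=env.get_image(n); save(p,n+"0.png")
    for k,z in Z.items():
        r=env.tip_of(k,p)
        print(n,k,[(np.round(x["pixel"],1).tolist(),round(x["conf"],2),np.round(onz(p,x["pixel"],z),3)[:2].tolist()) for x in r[:2]])
s=env.observe(); print(s["time_s"],s["tool_rot"],s["ft_force"])
E
```

```text
pics
top plate [([305.1, 179.6], 0.62, [0.797, 0.028])]
top handle [([245.7, 274.2], 0.83, [0.533, 0.191])]
top tongue [([250.4, 233.7], 0.73, [0.647, 0.183]), ([356.3, 179.7], 0.24, [0.792, -0.116])]
top jig [([383.1, 263.6], 0.84, [0.555, -0.184])]
top pin [([388.5, 266.2], 0.62, [0.545, -0.193])]
top bridge [([390.4, 224.2], 0.87, [0.656, -0.2])]
top ingot_small [([315.7, 233.2], 0.72, [0.644, 0.001])]
top ingot_large [([356.2, 180.1], 0.66, [0.792, -0.116])]
top tin [([314.4, 301.3], 0.54, [0.455, 0.009])]
top glue [([155.6, 234.2], 0.88, [0.653, 0.452]), ([247.2, 231.7], 0.74, [0.653, 0.193])]
top seal [([357.8, 181.0], 0.58, [0.789, -0.121]), ([304.2, 180.5], 0.5, [0.795, 0.03])]
top inkstone [([480.7, 246.0], 0.67, [0.597, -0.459])]
scene plate [([385.4, 225.9], 0.92, [0.523, 0.199]), ([334.6, 277.6], 0.45, [0.645, -0.001])]
scene handle [([387.1, 214.1], 0.96, [0.538, 0.191])]
scene tongue [([407.7, 257.2], 0.73, [0.656, 0.18])]
scene jig [([239.8, 277.0], 0.85, [0.557, -0.188])]
scene pin [([237.4, 257.0], 0.61, [0.542, -0.185])]
scene bridge [([249.1, 285.7], 0.76, [0.665, -0.2])]
scene ingot_small [([335.6, 277.7], 0.56, [0.646, 0.001]), ([304.1, 227.8], 0.23, [0.447, 0.014])]
scene ingot_large [([312.3, 337.8], 0.72, [0.787, -0.119])]
scene tin [([304.1, 227.2], 0.77, [0.445, 0.015])]
scene glue [([332.9, 276.9], 0.72, [0.641, -0.003]), ([499.2, 229.8], 0.63, [0.652, 0.443])]
scene seal [([384.1, 314.1], 0.74, [0.789, 0.041])]
scene inkstone [([110.3, 323.6], 0.76, [0.585, -0.465])]
1.3 [[-9.07801132e-01  4.19400887e-01 -1.96733143e-05]
 [ 4.19400887e-01  9.07801132e-01  7.87842179e-06]
 [ 2.11636741e-05 -1.09896524e-06 -1.00000000e+00]] [-0.23383507 -0.72462614  0.5751595 ]
```

View pics/top0.png

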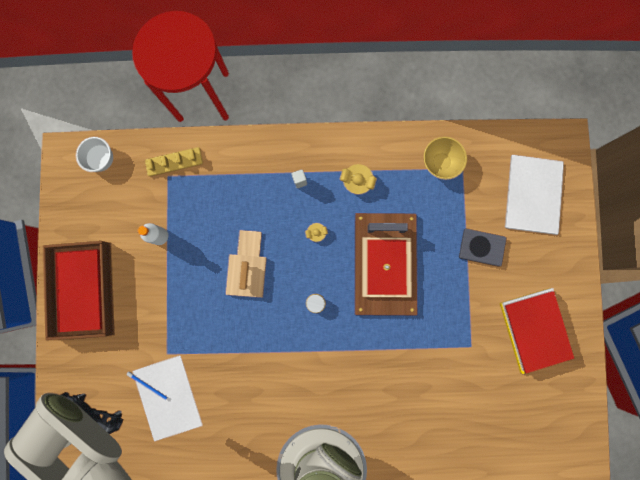

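View pics/scene0.png

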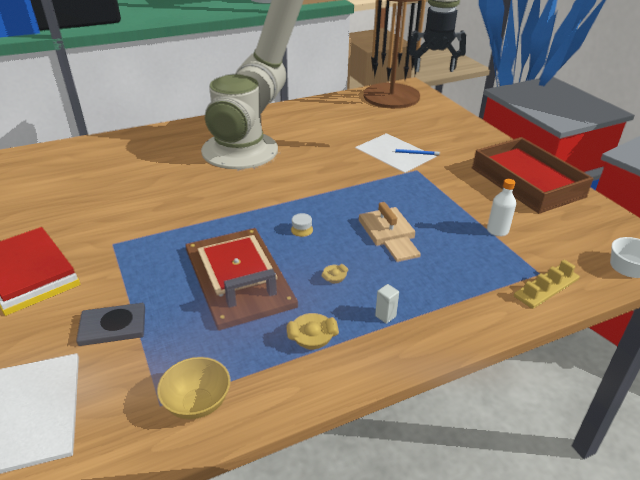

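The top view shows the board at about (245,275) with its tongue pointing up the picture (+x). The jig is at (386,265), with its bridge at (390,226) and the pin at (387,267). No bystander stands between the two. I'll move above the handle.

move_arm([
  [0, 0, -6, -4.5, -1.7, 0.5, 1],
  [0, 0, -12, -9, -3.4, 1, 1],
  [0, 0, -18.8, -13.5, -5.1, 1.5, 1],
  [0, 0, -18.8, -18, -6.8, 2, 1],
  [0, 0, -18.8, -22.5, -8.5, 2.5, 1],
])

```text
time_s: 1.8
position: [0.4004, 0.3262, 0.2063]
tool_rot: [[-0.995, 0.104, 0.0], [0.104, 0.995, 0.0], [-0.0, 0.0, -1.0]]
ft_force: [0.9, 0.9, -0.2]
grip_width: 0.0858
gripper_force: 0.0
```

```bash
python3 - <<'E'
from h import *
s=env.observe(); R=np.array(s["tool_rot"]); print(s["time_s"],s["position"],R.round(3).tolist())
print((R.T@(np.array([.53,.193,.20])-s["position"])*100).round(2), np.degrees(np.arctan2(R[1,1],R[0,1])))
E
```

```text
1.8 [0.40038246 0.32622899 0.20628575] [[-0.995, 0.104, 0.0], [0.104, 0.995, 0.0], [-0.0, 0.0, -1.0]]
[-14.28 -11.9    0.63] 84.02138954489948
```

move_arm([
  [0, 0, 0, -3.6, -3, 0.2, 1],
  [0, 0, 0, -7.2, -6, 0.4, 1],
  [0, 0, 0, -10.8, -9, 0.6, 1],
  [0, 0, 0, -14.3, -11.9, 0.6, 1],
  [0, 0, 0, -14.3, -11.9, 0.6, 1],
])

```text
time_s: 2.3
position: [0.5323, 0.1906, 0.1997]
tool_rot: [[-0.994, 0.11, 0.001], [0.11, 0.994, -0.001], [-0.001, -0.001, -1.0]]
ft_force: [0.0, 1.5, -0.6]
grip_width: 0.0853
gripper_force: 0.0
```

```bash
python3 - <<'E'
from h import *
p=env.get_image("wrist"); save(p,"w1.png")
s=env.observe(); print(s["time_s"],s["position"])
for k,z in dict(handle=.047,tongue=.005,plate=0).items():
    r=env.tip_of(k,p); print(k,[(np.round(x["pixel"],1).tolist(),round(x["conf"],2),np.round(onz(p,x["pixel"],z),4)[:2].tolist()) for x in r[:2]])
E
```

```text
2.35 [0.53044982 0.19255554 0.19982812]
handle [([323.7, 218.2], 0.65, [0.5321, 0.1955])]
tongue [([323.9, 318.2], 0.65, [0.6584, 0.1831])]
plate [([321.5, 209.3], 0.87, [0.5353, 0.1936]), ([227.3, 419.5], 0.64, [0.8006, 0.0415])]
```

View pics/w1.png

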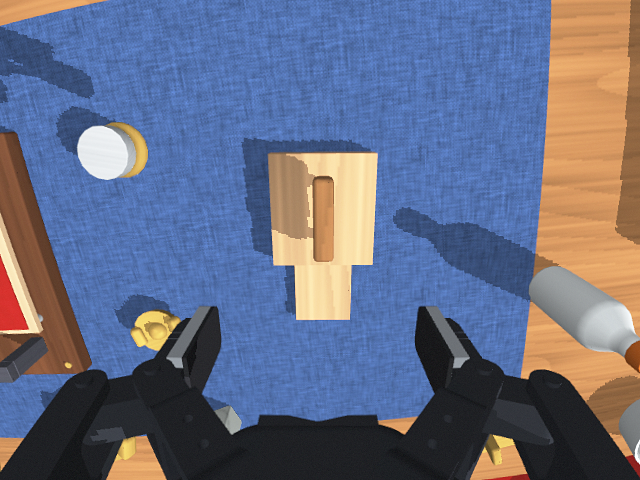

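The board stands square in the wrist view: block top corners at (268,154), (377,153), (373,265) and (274,265), tongue end at (296,319) and (351,319). I'll fit its pose, and fit the jig's pose from outlines in the top view.

```bash
cat >> h.py <<'E'
from scipy.optimize import least_squares
def fit(p,obj,pix,x0):
    obj=np.array(obj,float);pix=np.array(pix,float)
    def W(x):
        c,s=np.cos(x[2]),np.sin(x[2]); return obj@np.array([[c,s,0],[-s,c,0],[0,0,1]])+[x[0],x[1],0]
    r=least_squares(lambda x:(proj(p,W(x))-pix).ravel(),x0)
    return r.x[0],r.x[1],np.degrees(r.x[2]),np.abs(r.fun).max()
E
python3 - <<'E'
from h import *
p=env.get_image("wrist")
o=[[-.055,-.05,.02],[-.055,.05,.02],[.055,.05,.02],[.055,-.05,.02],[.125,-.03,.01],[.125,.03,.01]]
px=[[268,153.5],[377.5,153],[373,265],[274,265],[296,319.5],[351,319.5]]
f=fit(p,o,px,[.53,.19,-.1]); print(f)
s=env.observe(); R=np.array(s["tool_rot"]); print(s["position"],np.degrees(np.arctan2(R[1,1],R[0,1])))
print((R.T@(np.array([f[0],f[1],.03])-s["position"])*100).round(2))
p=env.get_image("top"); m=env.outline_of("jig",p)[0]["mask"].astype(np.uint8)
h=cv2.minAreaRect(cv2.findNonZero(m)); print(h)
im=cv2.cvtColor(p["color"],cv2.COLOR_RGB2BGR)[190:340,320:450]; cv2.imwrite("pics/jig.png",cv2.resize(im,None,fx=4,fy=4,interpolation=cv2.INTER_CUBIC))
E
```

```text
(np.float64(0.5290363989369536), np.float64(0.20003314222633017), np.float64(-5.521634953185951), np.float64(0.5871140459525463))
[0.52826568 0.19540722 0.20048466] 84.08775702449267
[-0.03  0.47 17.05]
((385.0, 263.5), (105.0, 64.0), 90.0)
```

View pics/jig.png

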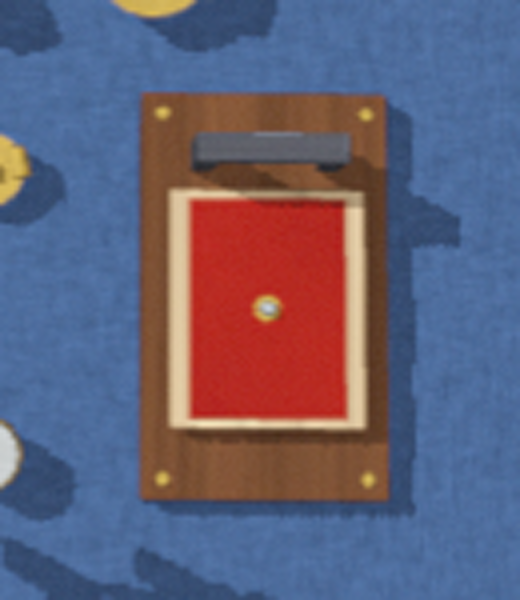

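Crop: base corners at (141,95), (386,95), (388,499) and (140,499), pin at (267,308). The jig is almost square with the picture. Now I'll descend on the handle.

move_arm([
  [0, 0, 0, 0, 0.4, 4.5, 1],
  [0, 0, 0, 0, 0.4, 9, 1],
  [0, 0, 0, 0, 0.4, 13, 1],
  [0, 0, 0, 0, 0.4, 15.5, 1],
  [0, 0, 0, 0, 0.4, 17, 1],
])

```text
time_s: 3.15
position: [0.5281, 0.199, 0.0283]
tool_rot: [[-0.995, 0.103, -0.003], [0.103, 0.995, -0.0], [0.003, -0.001, -1.0]]
ft_force: [0.3, 0.7, 1.1]
grip_width: 0.0856
gripper_force: 0.0
```

move_arm([
  [0, 0, 0, 0, 0, 0, 0],
  [0, 0, 0, 0, 0, 0, -0.5],
  [0, 0, 0, 0, 0, 0, -1],
  [0, 0, 0, 0, 0, 0, -1],
  [0, 0, 0, 0, 0, 0, -1],
], squeeze=70)

```text
time_s: 3.65
position: [0.5299, 0.1985, 0.0315]
tool_rot: [[-0.995, 0.105, 0.002], [0.105, 0.995, 0.0], [-0.002, 0.0, -1.0]]
ft_force: [0.3, 0.1, -0.3]
grip_width: 0.0167
gripper_force: 68.8
```

```bash
python3 - <<'E'
from h import *
p=env.get_image("top")
px=lambda l:[[(a+.5)/4-.5+320,(b+.5)/4-.5+190] for a,b in l]
o=[[.14,.085,.02],[.14,-.085,.02],[-.14,-.085,.02],[-.14,.085,.02],[-.01,0,.044]]
f=fit(p,o,px([[141,95],[386,95],[388,499],[140,499],[267,308]]),[.55,-.19,0]); print(f)
for i in range(3):
  s=env.observe(); print(s["time_s"],s["position"],s["ft_force"],s["grip_width"],s["gripper_force"])
E
```

```text
(np.float64(0.5540500703953968), np.float64(-0.1885767300731798), np.float64(-1.8056430208936372), np.float64(0.8398690900829138))
3.7 [0.5299633 0.1984706 0.0314765] [-1.07333595 -0.03135569  5.97162175] 0.017041332369414252 69.86105918884277
3.7 [0.5299633 0.1984706 0.0314765] [-1.07333595 -0.03135569  5.97162175] 0.017041332369414252 69.86105918884277
3.7 [0.5299633 0.1984706 0.0314765] [-1.07333595 -0.03135569  5.97162175] 0.017041332369414252 69.86105918884277
```

Grip holds (17 mm opening, 70 N). Lift and carry to a staging pose behind the jig's bridge.

move_arm([
  [0, 0, 0, 0, 0, -2, -1],
  [0, 0, 0, 0, 0, -5, -1],
  [0, 0, 0, 0, 0, -9, -1],
  [0, 0, 0, 0, -3, -9, -1],
  [0, 0, -2, 0.1, -7, -9, -1],
])

```text
time_s: 4.2
position: [0.5213, 0.1292, 0.1214]
tool_rot: [[-0.998, 0.067, 0.003], [0.067, 0.998, 0.0], [-0.003, 0.0, -1.0]]
ft_force: [0.4, -0.6, -3.1]
grip_width: 0.017
gripper_force: 68.8
```

move_arm([
  [0, 0, -1.7, 0.1, -4, 0, -1],
  [0, 0, -1.7, 0.2, -8.5, 0, -1],
  [0, 0, -1.7, 0.3, -13, 0, -1],
  [0, 0, -1.7, 0.4, -17.5, 0, -1],
  [0, 0, -1.7, 0.4, -22, 0, -1],
])

```text
time_s: 4.7
position: [0.5011, -0.0919, 0.1204]
tool_rot: [[-0.999, 0.04, -0.0], [0.04, 0.999, 0.0], [0.0, 0.0, -1.0]]
ft_force: [1.0, 0.9, -2.1]
grip_width: 0.0167
gripper_force: 68.8
```

```bash
python3 - <<'E'
from h import *
s=env.observe(); R=np.array(s["tool_rot"]); print(s["time_s"],s["position"],np.degrees(np.arctan2(R[1,1],R[0,1]))-90,s["ft_force"])
print((R.T@(np.array([.484,-.1864,.12])-s["position"])*100).round(2))
E
```

```text
4.7 [ 0.50111913 -0.0918893   0.12040222] -2.295770257655491 [ 0.98722289  0.86791891 -2.13290398]
[ 1.33 -9.51  0.04]
```

move_arm([
  [0, 0, 0, 0.5, -4, 0, -1],
  [0, 0, 0, 1.3, -8, 0, -1],
  [0, 0, 0, 1.3, -9.5, 0, -1],
  [0, 0, 0, 1.3, -9.5, 0, -1],
  [0, 0, 0, 1.3, -9.5, 0, -1],
])

```text
time_s: 5.2
position: [0.485, -0.1839, 0.1202]
tool_rot: [[-0.999, 0.04, -0.0], [0.04, 0.999, 0.001], [0.0, 0.001, -1.0]]
ft_force: [-0.3, 0.5, -2.1]
grip_width: 0.0172
gripper_force: 68.9
```

```bash
python3 - <<'E'
from h import *
p=env.get_image("wrist"); save(p,"w2.png")
s=env.observe(); print(s["time_s"],s["position"],s["ft_force"])
q=env.get_image("top")
cv2.imwrite("pics/t2.png",cv2.resize(cv2.cvtColor(q["color"],cv2.COLOR_RGB2BGR)[200:340,320:460],None,fx=4,fy=4,interpolation=cv2.INTER_CUBIC))
for k,z in dict(bridge=.066,tongue=.095,pin=.044).items():
  for c in(p,q):
    print(k,[(np.round(x["pixel"],1).tolist(),round(x["conf"],2),np.round(onz(c,x["pixel"],z),4)[:2].tolist()) for x in env.tip_of(k,c)[:2]])
E
```

```text
5.25 [ 0.48506145 -0.18344308  0.12023247] [ 0.03975055  0.37428429 -1.55256353]
bridge []
bridge [([387.8, 223.7], 0.73, [0.6575, -0.1931]), ([389.5, 237.8], 0.25, [0.6196, -0.1962])]
tongue []
tongue [([302.1, 182.3], 0.64, [0.7693, 0.0319]), ([383.4, 241.6], 0.63, [0.6072, -0.1765])]
pin []
pin [([385.9, 267.9], 0.96, [0.5408, -0.1863]), ([390.6, 223.0], 0.27, [0.662, -0.2034])]
```

View pics/w2.png

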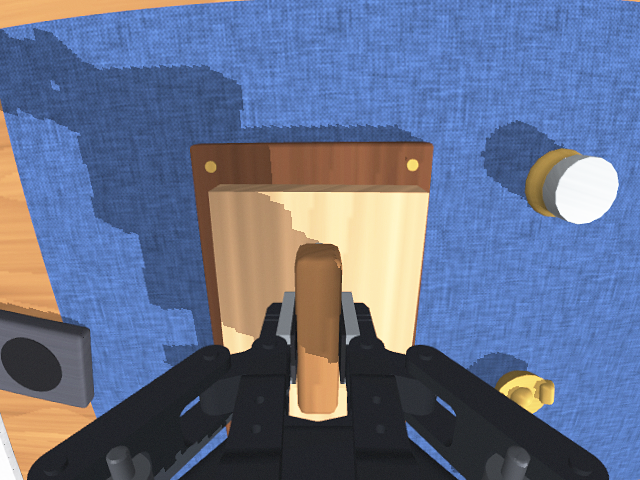

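The wrist view shows the board held square over the jig. The jig's open-end corners are near (191,146) and (432,143), the board's rear top edge near (209,192)–(429,193). I'll zoom in for exact corners.

```bash
python3 - <<'E'
import cv2
im=cv2.imread("pics/w2.png")[125:335,180:445]; cv2.imwrite("pics/w2c.png",cv2.resize(im,None,fx=3,fy=2.8571,interpolation=cv2.INTER_CUBIC)[:600,:795])
E
```

```text
(no output)
```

View pics/w2c.png

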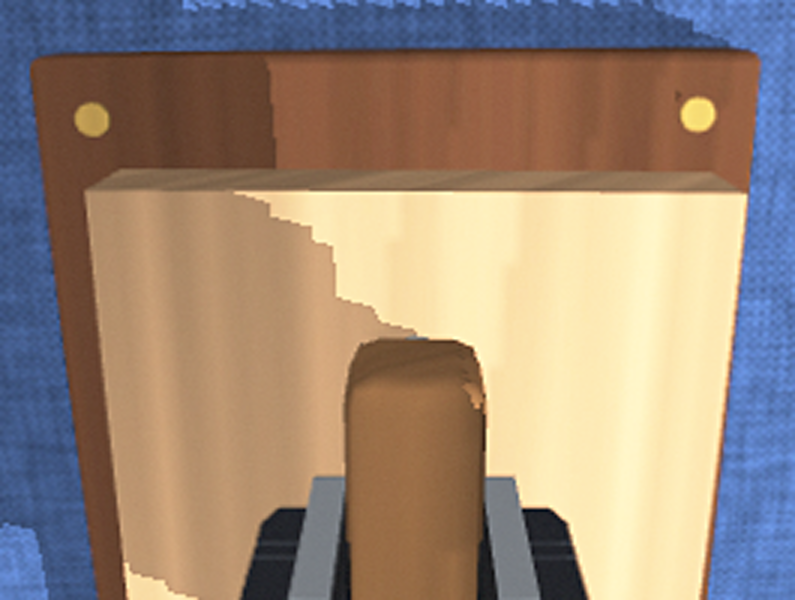

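View pics/t2.png

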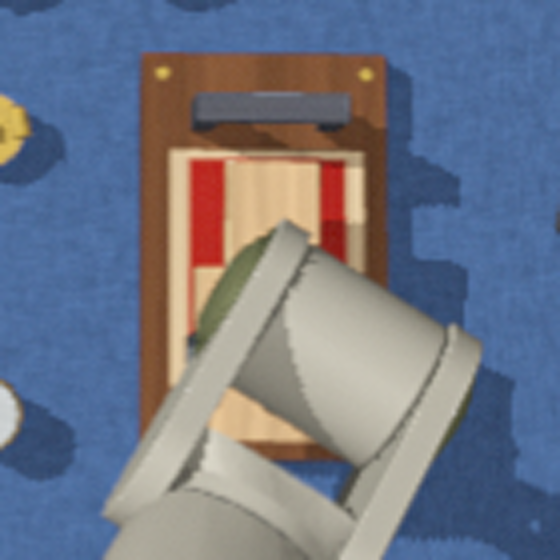

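```bash
python3 - <<'E'
from h import *
p=env.get_image("wrist"); print(np.round(-np.array(p["R"]).T@p["t"],4))
M=lambda l:np.array([[(a+.5)/3-.5+180,(b+.5)/2.8571-.5+125] for a,b in l])
def T(x,o):
    c,s=np.cos(x[2]),np.sin(x[2]); return np.array(o)@np.array([[c,s,0],[-s,c,0],[0,0,1]])+[x[0],x[1],x[3]]
pj=M([[31,58],[760,51],[92,120],[698,114],[100,600]])
def rj(x): return (proj(p,T([*x[:3],0],[[-.14,-.085,.02],[-.14,.085,.02],[x[4],-.07,.02],[x[4],.07,.02],[x[3],-.085,.02]]))-pj).ravel()
a=least_squares(rj,[.554,-.189,-.03,0,-.126]);print("jig",a.x[:2],np.degrees(a.x[2]),a.x[3:],a.fun.round(2))
pb=M([[86,191],[748,192],[128,600],[705,600]])
def rb(x): return np.append((proj(p,T(x[:4],[[-.055,-.05,.02],[-.055,.05,.02],[x[4],-.05,.02],[x[5],.05,.02]]))-pb).ravel(),0*(x[3]-.09))
b=least_squares(rb,[.484,-.186,-.03,.09,0,0]);print("board",b.x[:2],np.degrees(b.x[2]),b.x[3:],b.fun.round(2))
s=env.observe();R=np.array(s["tool_rot"]);print(s["position"],np.degrees(np.arctan2(R[1,1],R[0,1]))-90)
th=a.x[2];J=np.array([[np.cos(th),-np.sin(th)],[np.sin(th),np.cos(th)]])
print("board in jig mm",J.T@(b.x[:2]-a.x[:2])*1000)
E
```

```text
[ 0.4046 -0.1811  0.2622]
jig [ 0.55708164 -0.19010779] -1.5598275543291016 [ 0.01118984 -0.12516757] [-2.46  0.75  2.53 -0.27  0.83  0.27  0.09 -0.35 -1.17  0.17]
board [ 0.48864004 -0.18424529] -2.3521346389396656 [0.08870609 0.02030754 0.02015785] [-0.4   0.1   0.48 -0.01  0.46 -0.05 -0.56 -0.07 -0.  ]
[ 0.48513009 -0.18431271  0.12035156] -2.266265243225405
board in jig mm [-68.5758211    3.99729117]
```

The board sits 4 mm off the jig's line and 0.7° off in yaw. I'll correct that while lowering to the insertion height (underside about 50 mm), then slide in.

move_arm([
  [0, 0, -0.7, 0, -0.4, 1, -1],
  [0, 0, -0.7, 0, -0.4, 2, -1],
  [0, 0, -0.7, 0, -0.4, 3, -1],
  [0, 0, -0.7, 0, -0.4, 3.9, -1],
  [0, 0, -0.7, 0, -0.4, 3.9, -1],
])

```text
time_s: 6.15
position: [0.4842, -0.1883, 0.0797]
tool_rot: [[-1.0, 0.028, -0.003], [0.028, 1.0, 0.002], [0.003, 0.002, -1.0]]
ft_force: [-0.2, 0.2, -3.2]
grip_width: 0.0167
gripper_force: 68.8
```

move_arm([
  [0, 0, 0, -0.8, 0, 0, -1],
  [0, 0, 0, -1.6, 0, 0, -1],
  [0, 0, 0, -2.4, 0, 0, -1],
  [0, 0, 0, -3.2, 0, 0, -1],
  [0, 0, 0, -3.2, 0, 0, -1],
])

```text
time_s: 6.65
position: [0.518, -0.1896, 0.0814]
tool_rot: [[-1.0, 0.027, 0.001], [0.027, 1.0, -0.001], [-0.001, -0.001, -1.0]]
ft_force: [-0.4, -0.0, -2.6]
grip_width: 0.017
gripper_force: 68.8
```

```bash
python3 - <<'E'
from h import *
p=env.get_image("wrist"); save(p,"w3.png")
cv2.imwrite("pics/w3c.png",cv2.resize(cv2.imread("pics/w3.png")[30:330,160:480],None,fx=2.4,fy=2,interpolation=cv2.INTER_CUBIC))
s=env.observe();R=np.array(s["tool_rot"]);print(s["time_s"],s["position"],np.degrees(np.arctan2(R[1,1],R[0,1]))-90,s["ft_force"])
E
```

```text
6.7 [ 0.51734529 -0.18948992  0.08127849] -1.5658408637391403 [-0.22929516 -0.41047161 -1.79171798]
```

View pics/w3c.png

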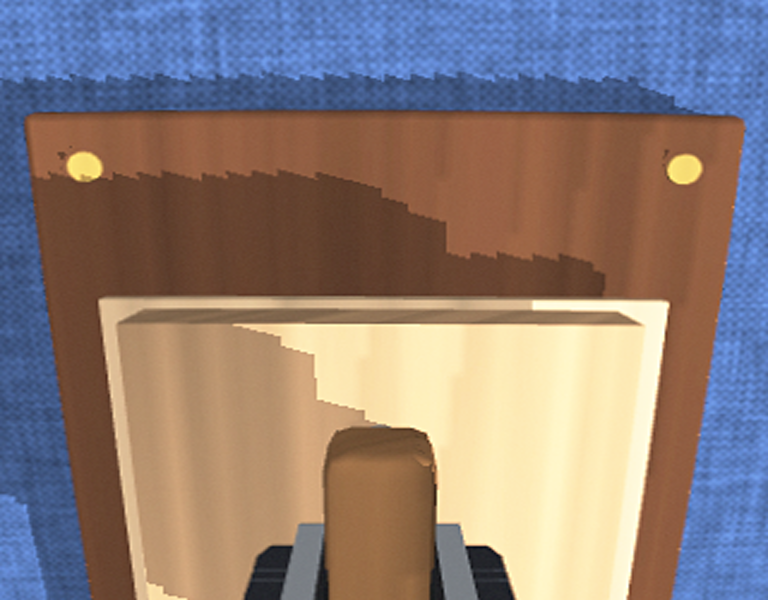

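The bed's rear corners are at (99,298) and (669,302) in the crop, the board's rear top corners at (118,324) and (644,326), and the brass pins at (85,167) and (684,169). Refit.

```bash
python3 - <<'E'
from h import *
p=env.get_image("wrist")
M=lambda l:np.array([[(a+.5)/2.4-.5+160,(b+.5)/2-.5+30] for a,b in l])
def T(x,o):
    c,s=np.cos(x[2]),np.sin(x[2]); return np.array(o)@np.array([[c,s,0],[-s,c,0],[0,0,1]])+[x[0],x[1],x[3]]
pj=M([[85,167],[684,169],[99,298],[669,302]])
a=least_squares(lambda x:(proj(p,T([*x,0],[[-.125,-.07,.02],[-.125,.07,.02],[-.09,-.065,.037],[-.09,.065,.037]]))-pj).ravel(),[.554,-.189,-.03]);print("jig",a.x[:2],np.degrees(a.x[2]),a.fun.round(2))
pb=M([[118,324],[644,326],[146,600],[628,600]])
b=least_squares(lambda x:(proj(p,T(x[:4],[[-.055,-.05,.02],[-.055,.05,.02],[x[4],-.05,.02],[x[5],.05,.02]]))-pb).ravel(),[.515,-.186,-.03,.05,0,0]);print("board",b.x[:2],np.degrees(b.x[2]),b.x[3:],b.fun.round(2))
th=a.x[2];J=np.array([[np.cos(th),-np.sin(th)],[np.sin(th),np.cos(th)]])
print("board in jig mm",J.T@(b.x[:2]-a.x[:2])*1000)
E
```

```text
jig [ 0.55561641 -0.19036354] -1.9339787835980455 [ 0.16 -0.58 -0.06 -0.06 -1.14  0.72  1.04  0.12]
board [ 0.52079404 -0.18889675] -1.2493918372653725 [0.05159136 0.01556942 0.01604141] [-1.66  1.42  3.43 -0.93  1.92 -0.23 -3.94 -0.44]
board in jig mm [-34.85203367   0.29077731]
```

Offset in y is within 0.5 mm and about 25 mm remain in x. Slide in and lower gently, feeling for the pin.

move_arm([
  [0, 0, 0, -0.8, 0, 0, -1],
  [0, 0, 0, -1.6, 0, 0, -1],
  [0, 0, 0, -2.2, 0, 0, -1],
  [0, 0, 0, -2.5, 0, 0, -1],
  [0, 0, 0, -2.5, 0, 0, -1],
])

```text
time_s: 7.25
position: [0.5422, -0.1903, 0.0812]
tool_rot: [[-1.0, 0.028, 0.0], [0.028, 1.0, -0.0], [-0.0, -0.0, -1.0]]
ft_force: [-0.6, 0.4, -3.5]
grip_width: 0.0167
gripper_force: 68.8
```

move_arm([
  [0, 0, 0, 0, 0, 0.3, -1],
  [0, 0, 0, 0, 0, 0.5, -1],
  [0, 0, 0, 0, 0, 0.6, -1],
  [0, 0, 0, 0, 0, 0.7, -1],
  [0, 0, 0, 0, 0, 0.8, -1],
])

```text
time_s: 7.75
position: [0.5418, -0.1903, 0.0733]
tool_rot: [[-1.0, 0.028, 0.0], [0.028, 1.0, -0.0], [-0.0, -0.0, -1.0]]
ft_force: [0.1, -0.0, -2.6]
grip_width: 0.0167
gripper_force: 68.8
```

move_arm([
  [0, 0, 0, 0, 0, 0.05, -1],
  [0, 0, 0, 0, 0, 0.1, -1],
  [0, 0, 0, 0, 0, 0.15, -1],
  [0, 0, 0, 0, 0, 0.2, -1],
  [0, 0, 0, 0, 0, 0.2, -1],
])

```text
time_s: 8.25
position: [0.5418, -0.1902, 0.0713]
tool_rot: [[-1.0, 0.028, -0.0], [0.028, 1.0, 0.0], [0.0, 0.0, -1.0]]
ft_force: [0.7, -0.3, -2.7]
grip_width: 0.017
gripper_force: 68.8
```

move_arm([
  [0, 0, 0, 0, 0, 0.05, -1],
  [0, 0, 0, 0, 0, 0.1, -1],
  [0, 0, 0, 0, 0, 0.15, -1],
  [0, 0, 0, 0, 0, 0.2, -1],
  [0, 0, 0, 0, 0, 0.2, -1],
])

```text
time_s: 8.75
position: [0.5418, -0.1902, 0.0692]
tool_rot: [[-1.0, 0.028, -0.0], [0.028, 1.0, 0.0], [0.0, 0.0, -1.0]]
ft_force: [0.0, -0.4, -2.8]
grip_width: 0.0166
gripper_force: 68.8
```

No contact below pin height, so the pin is in the hole. Press on.

move_arm([
  [0, 0, 0, 0, 0, 0.1, -1],
  [0, 0, 0, 0, 0, 0.2, -1],
  [0, 0, 0, 0, 0, 0.3, -1],
  [0, 0, 0, 0, 0, 0.4, -1],
  [0, 0, 0, 0, 0, 0.4, -1],
])

```text
time_s: 9.25
position: [0.5419, -0.1903, 0.0657]
tool_rot: [[-1.0, 0.028, 0.0], [0.028, 1.0, -0.0], [-0.0, -0.0, -1.0]]
ft_force: [-2.4, 1.7, 5.9]
grip_width: 0.0172
gripper_force: 70.0
```

move_arm([
  [0, 0, 0, 0, 0, 0.1, -1],
  [0, 0, 0, 0, 0, 0.2, -1],
  [0, 0, 0, 0, 0, 0.3, -1],
  [0, 0, 0, 0, 0, 0.4, -1],
  [0, 0, 0, 0, 0, 0.4, -1],
])

```text
time_s: 9.75
position: [0.542, -0.1903, 0.0624]
tool_rot: [[-1.0, 0.028, 0.001], [0.028, 1.0, -0.001], [-0.001, -0.001, -1.0]]
ft_force: [-4.8, 2.8, 12.1]
grip_width: 0.0167
gripper_force: 71.0
```

move_arm([
  [0, 0, 0, 0, 0, 0.05, -1],
  [0, 0, 0, 0, 0, 0.1, -1],
  [0, 0, 0, 0, 0, 0.15, -1],
  [0, 0, 0, 0, 0, 0.15, -1],
])

```text
time_s: 10.15
position: [0.542, -0.1903, 0.0624]
tool_rot: [[-1.0, 0.028, 0.002], [0.028, 1.0, -0.001], [-0.002, -0.001, -1.0]]
ft_force: [-8.4, 3.9, 23.3]
grip_width: 0.0169
gripper_force: 72.8
```

move_arm([
  [0, 0, 0, 0.05, 0.02, 0.05, -1],
  [0, 0, 0, 0.05, 0.02, 0.08, -1],
  [0, 0, 0, 0.05, 0.02, 0.08, -1],
  [0, 0, 0, 0.05, 0.02, 0.08, -1],
  [0, 0, 0, 0.05, 0.02, 0.08, -1],
], squeeze=90)

```text
time_s: 10.65
position: [0.5421, -0.1904, 0.0624]
tool_rot: [[-1.0, 0.028, 0.003], [0.028, 1.0, -0.002], [-0.003, -0.002, -1.0]]
ft_force: [-7.9, 4.3, 29.1]
grip_width: 0.0166
gripper_force: 89.4
```

```bash
python3 - <<'E'
from h import *
p=env.get_image("scene"); 
cv2.imwrite("pics/s4.png",cv2.resize(cv2.cvtColor(p["color"],cv2.COLOR_RGB2BGR)[190:340,150:350],None,fx=4,fy=4,interpolation=cv2.INTER_CUBIC))
s=env.observe(); print(s["time_s"],s["position"],s["ft_force"],s["wrist_torque"],s["gripper_force"])
E
```

```text
10.7 [ 0.54206472 -0.19035551  0.06238381] [-8.48310651  4.25606077 29.65479196] [0.81155792 1.46240391 0.02219809] 89.39141035079956
```

View pics/s4.png

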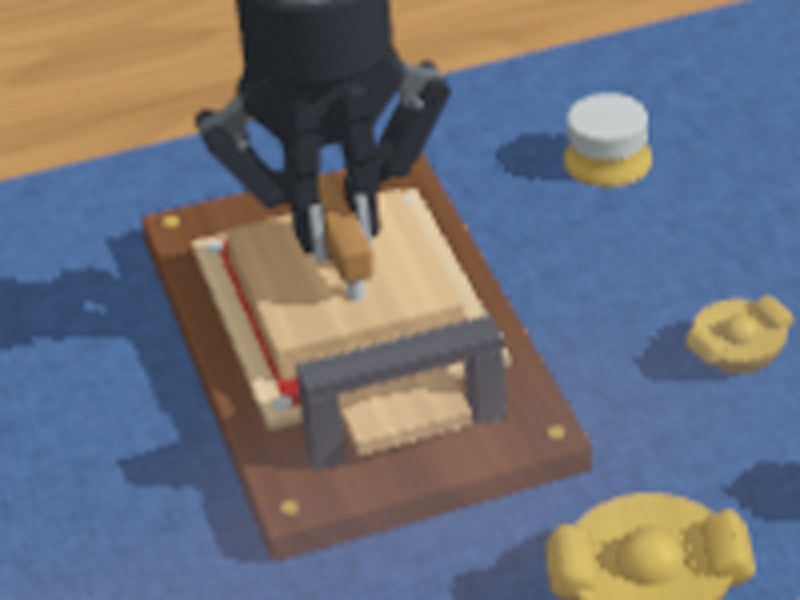

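The tongue is under the bridge at (405,420) and the board lies flat. The bed's guide rods now stand proud at its corners. The height stayed at 62.4 mm while the push rose from 12 N to 29 N, so the bed is on its stop.

```bash
python3 -c "
from rig import env
print(env.close_job())"
```

```text
the job is handed in; nothing more can be done
None
```

The job is handed in with the board seated over the pin, its tongue under the bridge, and the gripper still pressing it with about 30 N; all readings say the bed is on its stop, but `close_job()` gave no verdict.

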